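# Cap the finished candles with their own lids

### The arm

A 6-joint arm with a two-finger parallel gripper is mounted at the origin on the work surface. World frame = base frame: x ahead of the robot, y to its left, z up, the work surface at z = 0. Lengths are in m, angles in rad, forces in N, time in s.
With the tool pointing down it reaches from about 0.35 to 0.975 m from the base axis. Payload 4.9 kg.
Tool frame: the origin (TCP) lies on the centre line of the jaws, within the pads' length; the fingertips stand manip.tcp_to_tips ahead of it and the grasp point (between the pads) is the TCP (manip.tcp_to_tips is the distance from the TCP to the fingertips, in m); y points along the fingers, z is the direction in which the jaws open and shut, and the axes are right-handed (so a half turn about y gives the same grasp; the last joint's range is limited). The gripper opens to 85 mm and grips with 20 to 120 N. Pads are 22 mm wide; open, the fingers measure 114 mm over their backs; the gripper's body (76 mm by 85 mm) begins 54 mm behind the grasp point. The pads swing forward as they close: fully open they stand 13 mm farther back than shut.
Start: joints at [-1.374, 0.053, 1.613, -0, 1.476, -0.119], TCP at [0.194, -0.594, 0.25] pointing down, gripper open.
Joint ranges: [-3.01, 3.01], [-1.01, 2.22], [0.06, 2.58], [-1.02, 4.17], [0.09, 2.62], [-3.14, 3.14]. Speed limits (rad/s): [2.57, 2.57, 3.14, 3.14, 3.14, 3.14].

### API

Orientations are given as a unit quaternion [w, x, y, z].
In Python, from plant import manip gives the robot as it stands.
- The arm moves only by the tool apply_moves, never from a script. Its argument "moves" is a list of rows, each a list of 7 numbers: the gripper's target within -1 to 1 (shut at 1, half-way at 0, fully open at -1), then the shift along the tool's x, y, z in mm, then the turn, a rotation vector about the tool's x, y, z in degrees. A call has 1 to 20 rows; each row shifts and turns the commanded pose from where the row before left it, along the tool's axes as they then stand; what a row does not reach is not made up. A row lasts 1/10 s, in which the tool goes at most 50 mm and 8.59 degrees, less where a joint would pass 70% of its speed; a pose out of reach is approached as far as the arm can. A call with a gripper value outside its range is refused whole. The fingers move at their own pace and stop on an object; the grip force is fixed at half the most. Time passes only in rows, so rows that do not move let the fingers close. It gives the time, the measured TCP pose, the force and the opening at its end, in the units of the state.
- manip.state(): the state, without advancing time (a new reading comes with each control period).
- manip.grab_frame(name): name is "scene" or "top"; returns the picture (420x560x3 uint8, blue, green, red); there is no depth.
- manip.calibration(name): a dict with "mtx" (3x3 intrinsics, pixels), "T" (4x4, takes a point from camera to world coordinates). Camera axes: x right, y down, z forward; pixel columns grow to the right and rows downward; lengths in m; the calibration is good to about 2 mm. A picture is of the moment at which its call begins. calibration takes no time and is no camera call.
- manip.job_done(): hands the job in, once; it reports no verdict.
The state is a dict: "time": time; "joint_pos": joint angles; "joint_vel": joint speeds; "joint_efforts": joint torques, N m; "tool_pos": TCP position; "tool_rot": TCP orientation; "contact_force": force on the tool from outside, world axes, zero at the start; "ft_torque": the same for the moment, N m; "gripper_width": opening from 0.0 (shut) to 1.0 (fully open).
Only numpy, scipy, OpenCV 4.12 (cv2) and the standard library are available. Lean on these libraries where they do the work, as an engineer would, in place of code of your own. Each camera call takes 0.05 s, during which the arm holds its last target. There are 200 camera calls.

### The job

Put the matching dark wooden lid on each of the four white candles (large round, small round, square, oblong), turned to suit its vessel so that its plug sits in the mouth and the plate lies flat and centred on the rim, and let go of it. Set the lids down gently rather than dropping them, and leave the candles and the two small amber oil bottles standing where they are.

Things in the scene. Friction and masses are not known exactly. Their poses are not given: they have to be found in the camera images.
- large_round_candle: Sizes in mm. White ceramic vessel of cream wax, open on top: round, 88 outside diameter, mouth 78; rim 66 above the origin, wax 14 below the rim. Origin: centre of the underside, z up. 0.34 to 0.63 kg, loose, standing on the table among the rest, at any yaw.
- small_round_candle: Sizes in mm. White ceramic vessel of cream wax, open on top: round, 64 outside diameter, mouth 54; rim 70 above the origin, wax 14 below the rim. Origin: centre of the underside, z up. 0.34 to 0.63 kg, loose, standing on the table among the rest, at any yaw.
- square_candle: Sizes in mm. White ceramic vessel of cream wax, open on top: square, 80 x 80 outside, mouth 68 x 68, sides along its x and y; rim 60 above the origin, wax 14 below the rim. Origin: centre of the underside, z up. 0.34 to 0.63 kg, loose, standing on the table among the rest, turned up to 0.7 rad either way.
- oblong_candle: Sizes in mm. White ceramic vessel of cream wax, open on top: oblong with half-round ends, 120 long along y, 64 wide along x, mouth 110 x 54, two wicks; rim 50 above the origin, wax 14 below the rim. Origin: centre of the underside, z up. 0.34 to 0.63 kg, loose, standing on the table among the rest, turned up to 0.5 rad either way.
- large_round_lid: Sizes in mm. Dark wooden lid: round plate 92 diameter, z 6 to 14, over a cork plug 62 diameter, z 0 to 6; pale round knob in its middle, 24 diameter, from z 14 to z 44. Origin: centre of the plug's underside, z up. Rests on its plug on the table, loose, at any yaw. About 0.07 kg.
- small_round_lid: Sizes in mm. Dark wooden lid: round plate 68 diameter, z 6 to 14, over a cork plug 39 diameter, z 0 to 6; pale round knob in its middle, 24 diameter, from z 14 to z 44. Origin: centre of the plug's underside, z up. Rests on its plug on the table, loose, at any yaw. About 0.045 kg.
- square_lid: Sizes in mm. Dark wooden lid: square plate 84 x 84, z 6 to 14, sides along x and y, over a cork plug 52 x 52, z 0 to 6; pale bar grip in its middle, 20 along x (close fingers along x), 44 along y, from z 14 to z 44. Fits at any quarter turn. Origin: centre of the plug's underside, z up. Rests on its plug on the table, loose, turned up to 0.7 rad either way. About 0.08 kg.
- oblong_lid: Sizes in mm. Dark wooden lid with half-round ends: plate 124 long along y, 68 wide along x, z 6 to 14, over a cork plug 94 x 38, z 0 to 6; pale bar grip in its middle, 20 along x (close fingers along x), 44 along y, from z 14 to z 44. Fits either way round. Origin: centre of the plug's underside, z up. Rests on its plug on the table, loose, turned up to 0.5 rad either way. About 0.08 kg.
- oil_bottle_a: Sizes in mm. Bystander: small amber glass oil bottle with black cap and paper label, 32 diameter, 76 tall, about 0.07 kg, loose, upright among the rest. Origin: centre of its underside, z up.
- oil_bottle_b: Sizes in mm. Bystander: small amber glass oil bottle with black cap and paper label, 32 diameter, 76 tall, about 0.07 kg, loose, upright among the rest. Origin: centre of its underside, z up.
Not all that is in view belongs to the job. Leave any blue or purple look-alike of the oblong_candle alone.

How it is judged:
At the end, for the whole second after the job is handed in: Each lid at rest on its own candle, released: within 10 mm of centre, 4 mm of seated height, flat within 0.08 rad; square (any quarter turn) and oblong lids in line within 0.25 rad. Candles and oil bottles upright, within 40 mm of where they began (horizontal distance between large_round_lid and large_round_candle below 0.01 m and z of large_round_lid in the frame of large_round_candle between 0.056 and 0.064 m and angle between each of large_round_lid, large_round_candle, small_round_lid, small_round_candle, square_lid, square_candle, oblong_lid, oblong_candle's own z axis and vertical below 0.08 rad and distance of each of large_round_candle, small_round_candle, square_candle, oblong_candle, oil_bottle_a, oil_bottle_b from where it was at the start of the episode below 0.04 m and linear speed of each of large_round_lid, large_round_candle, small_round_lid, small_round_candle, square_lid, square_candle, oblong_lid, oblong_candle below 0.01 m/s and contact force between each of large_round_lid, small_round_lid, square_lid, oblong_lid and the fingers below 0.05 N and horizontal distance between small_round_lid and small_round_candle below 0.01 m and z of small_round_lid in the frame of small_round_candle between 0.06 and 0.068 m and horizontal distance between square_lid and square_candle below 0.01 m and z of square_lid in the frame of square_candle between 0.05 and 0.058 m and (angle between the x axis of square_lid and the x axis of square_candle, either way round below 0.25 rad or angle between the x axis of square_lid and the y axis of square_candle, either way round below 0.25 rad) and horizontal distance between oblong_lid and oblong_candle below 0.01 m and z of oblong_lid in the frame of oblong_candle between 0.04 and 0.048 m and angle between the x axis of oblong_lid and the x axis of oblong_candle, either way round below 0.25 rad and angle between each of oil_bottle_a, oil_bottle_b's own z axis and vertical below 0.1 rad); the robot touches nothing.
It fails at once if a lid is dropped or thrown: faster than 0.7 m/s with the fingers not holding it (a free fall of about 25 mm) ((contact force between large_round_lid and the fingers below 0.02 N and linear speed of large_round_lid above 0.7 m/s) or (contact force between small_round_lid and the fingers below 0.02 N and linear speed of small_round_lid above 0.7 m/s) or (contact force between square_lid and the fingers below 0.02 N and linear speed of square_lid above 0.7 m/s) or (contact force between oblong_lid and the fingers below 0.02 N and linear speed of oblong_lid above 0.7 m/s)).
It fails at once if a candle or oil bottle is tipped by more than 0.5 rad (angle between any of large_round_candle, small_round_candle, square_candle, oblong_candle, oil_bottle_a, oil_bottle_b's own z axis and vertical above 0.5 rad).
It also fails if it takes over 96 s, if anything falls off the work surface, if the arm or the gripper's body presses on something with over 40 N, if the wrist force passes 120 N, or if a joint passes its speed limit or range.

## Working session

There is one attempt and no reset: what is moved stays moved. The work goes in short steps, Python scripts to look and compute and a tool call to move; the robot and the scene stay as the last step left them, time stands still between calls to the robot, and variables do not carry over. Pictures are saved under pics/ and viewed, about 12 in all and at most 16, crops included, and the job is handed in when it is done.

Besides the shell and the picture viewer there is one more tool, called after "Emit:" by a JSON object that holds its "method" and its "body", one argument or row to a line. apply_moves: Moves the arm, as the interface text tells. Its arguments: {"type":"object","properties":{"moves":{"type":"array","items":{"type":"array","items":{"type":"number"}}}},"required":["moves"]}

```bash
ls; mkdir -p pics
python3 - <<'E'
from plant import manip
import cv2,numpy as np
np.set_printoptions(precision=4,suppress=True)
print(manip.state(), manip.tcp_to_tips)
for n in("scene","top"):
    cv2.imwrite(f"pics/{n}0.png",manip.grab_frame(n)); c=manip.calibration(n); print(n,c["mtx"],c["T"])
E
```

```text
pics
{'time': 0.0, 'joint_pos': array([-1.374 ,  0.0533,  1.6143, -0.    ,  1.476 , -0.119 ]), 'joint_vel': array([ 0.0009, -0.0009, -0.0008, -0.0005, -0.0007, -0.001 ]), 'joint_efforts': array([ -0.0016, -39.3684, -37.0178,  -0.0003,   0.0069,   0.    ]), 'tool_pos': array([ 0.194 , -0.5935,  0.2491]), 'tool_rot': array([ 0.1112, -0.1112,  0.699 , -0.6976]), 'contact_force': array([-1.0699, -0.6599,  0.4957]), 'ft_torque': array([0.0219, 0.0173, 0.0238]), 'gripper_width': 1.0024864055921208} 0.019
scene [[390.0767   0.     279.688 ]
 [  0.     390.0767 217.5953]
 [  0.       0.       1.    ]] [[-0.3014  0.6691 -0.6793  1.2036]
 [ 0.9535  0.2161 -0.2101  0.2664]
 [ 0.0062 -0.711  -0.7031  0.7396]
 [ 0.      0.      0.      1.    ]]
top [[492.6477   0.     277.8852]
 [  0.     492.6477 201.2611]
 [  0.       0.       1.    ]] [[ 0.027  -0.9885  0.1485  0.3354]
 [-0.9996 -0.028  -0.0046  0.0606]
 [ 0.0087 -0.1483 -0.9889  1.4076]
 [ 0.      0.      0.      1.    ]]
```

View pics/scene0.png

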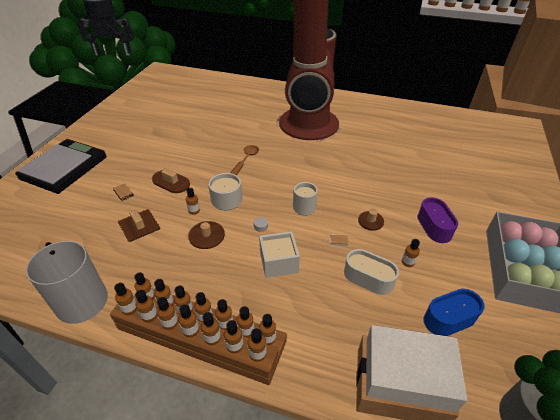

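View pics/top0.png

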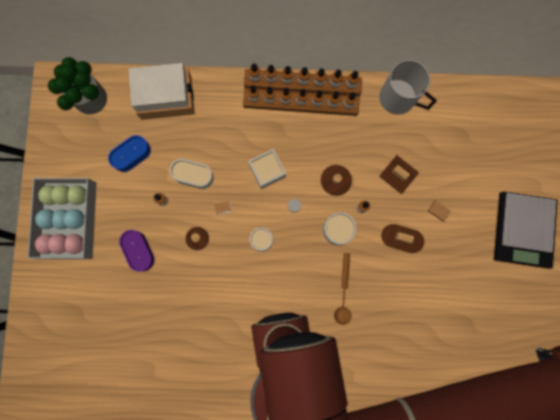

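The scene view shows the candles at about (225,190), (305,198), (280,253) and (371,270). The lids are at (207,234), (372,219), (139,224) and (171,181). In the top view the candles are at (340,229), (261,239), (267,168) and (191,173), and the lids at (336,180), (197,238), (399,174) and (403,238). Next I'll look at enlarged crops.

Run:
```python
import cv2
a=cv2.imread("pics/top0.png")[140:265,150:440]; cv2.imwrite("pics/c1.png",cv2.resize(a,(798,344),interpolation=cv2.INTER_NEAREST))
b=cv2.imread("pics/scene0.png")[155:305,105:435]; cv2.imwrite("pics/c2.png",cv2.resize(b,(792,360),interpolation=cv2.INTER_NEAREST))
h=cv2.cvtColor(cv2.imread("pics/top0.png"),cv2.COLOR_BGR2HSV)
for n,(u,v) in dict(lrc=(340,229),sq=(267,168),obl=(191,173),lid=(325,180),knob=(337,178),sqgrip=(399,174),table=(300,260),obg=(404,238)).items(): print(n,h[v,u])
h=cv2.cvtColor(cv2.imread("pics/scene0.png"),cv2.COLOR_BGR2HSV)
for n,(u,v) in dict(lrc=(225,186),wall=(225,202),lid=(207,242),knob=(207,230),knob2=(373,214),table=(320,300)).items(): print(n,h[v,u])
```

```text
lrc [ 19  92 188]
sq [ 18  92 185]
obl [ 18  95 193]
lid [ 11 180  78]
knob [ 15 137 175]
sqgrip [ 15 140 131]
table [ 16 138 170]
obg [ 16 136 165]
lrc [ 19  71 179]
wall [ 18  36 127]
lid [ 11 181  86]
knob [ 15 132 131]
knob2 [ 15 138 153]
table [ 15 133 173]
```

View pics/c1.png

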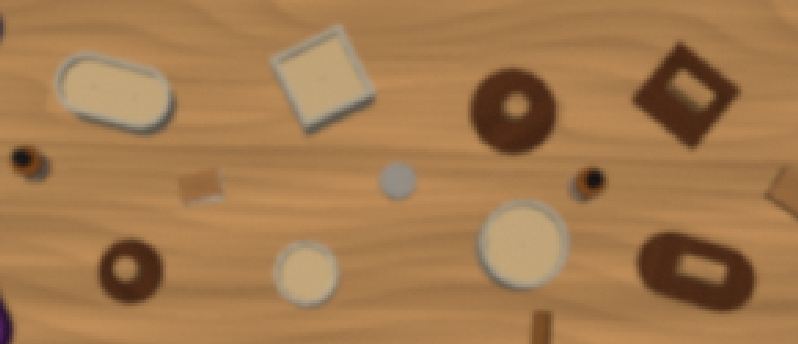

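View pics/c2.png

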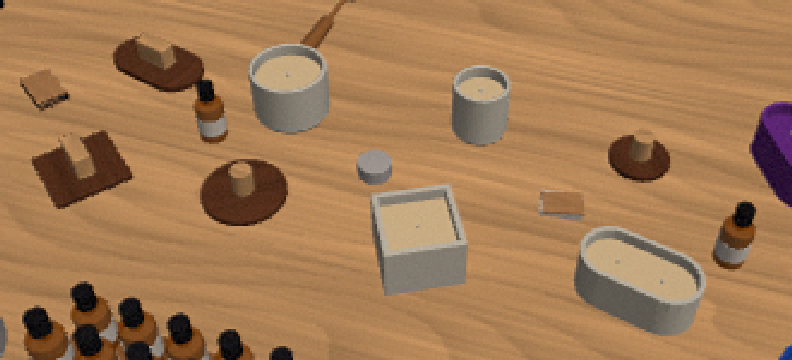

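```bash
cat > h.py <<'E'
import cv2,numpy as np
from plant import manip
def ray(n,p):
    c=manip.calibration(n);p=np.atleast_2d(p).astype(float)
    d=np.c_[p,np.ones(len(p))]@np.linalg.inv(c["mtx"]).T@c["T"][:3,:3].T
    return c["T"][:3,3],d/np.linalg.norm(d,axis=1)[:,None]
def cast(n,p,z):
    o,d=ray(n,p); return (o+d*((z-o[2])/d[:,2])[:,None])[:,:2]
def tri(p,q):
    o1,d1=ray("top",p);o2,d2=ray("scene",q);d1=d1[0];d2=d2[0]
    s=np.linalg.lstsq(np.c_[d1,-d2],o2-o1,rcond=None)[0]
    a=o1+s[0]*d1;b=o2+s[1]*d2; return (a+b)/2,np.linalg.norm(a-b)*1000
def comp(m,seed,r=6):
    n,l,st,_=cv2.connectedComponentsWithStats(m.astype(np.uint8),connectivity=4)
    u,v=seed;w=l[v-r:v+r+1,u-r:u+r+1];w=w[w>0]
    k=np.bincount(w).argmax(); mm=(l==k).astype(np.uint8)
    c=max(cv2.findContours(mm,cv2.RETR_EXTERNAL,cv2.CHAIN_APPROX_NONE)[0],key=cv2.contourArea)
    return cv2.convexHull(c)[:,0]
def cen(h):
    m=cv2.moments(h.astype(np.float32)); return np.array([m["m10"]/m["m00"],m["m01"]/m["m00"]])
def rect(P): # world pts -> long-side size, yaw of long side
    (c,(w,h),a)=cv2.minAreaRect((P*1000).astype(np.float32))
    if w<h: w,h,a=h,w,a+90
    return np.array(c),w,h,(a+90)%180-90
C=dict(LRC=((340,229),(225,186),.059),SRC=((261,239),(305,192),.063),SQC=((267,168),(280,248),.053),OBC=((191,173),(371,267),.043))
L=dict(LRL=((336,180),(207,236)),SRL=((197,238),(372,221)),SQL=((399,174),(139,226)),OBL=((403,238),(171,181)))
def measure(T,S,names=None):
    ht,hs=[cv2.cvtColor(i,cv2.COLOR_BGR2HSV).astype(int) for i in (T,S)]
    for k,(a,b,z) in C.items():
        if names and k not in names: continue
        A=comp((ht[...,1]>65)&(ht[...,1]<115)&(ht[...,2]>130),a);B=comp((hs[...,1]>52)&(hs[...,1]<105)&(hs[...,2]>120),b)
        X,e=tri(cen(A),cen(B)); P=cast("top",A,z);c,w,h,y=rect(P)
        print(k,"tri",X*1000,"err %.1f"%e,"cast",cast("top",cen(A),z)[0]*1000,"rect %.0f x %.0f yaw %.1f"%(w,h,y),"scene yaw %.1f"%rect(cast("scene",B,z))[3])
    for k,(a,b) in L.items():
        if names and k not in names: continue
        A=comp((ht[...,1]>145)&(ht[...,2]<120),a,14);B=comp((hs[...,1]>145)&(hs[...,2]<115),b,14)
        X,e=tri(cen(A),cen(B)); P=cast("top",A,.014);c,w,h,y=rect(P)
        print(k,"tri",X*1000,"err %.1f"%e,"cast",cast("top",cen(A),.014)[0]*1000,"rect",c,"%.0f x %.0f yaw %.1f"%(w,h,y),"scene yaw %.1f"%rect(cast("scene",B,.014))[3])
E
python3 - <<'E'
from h import *
np.set_printoptions(precision=1,suppress=True)
measure(cv2.imread("pics/top0.png"),cv2.imread("pics/scene0.png"))
# grip tops in crop c2 coords -> px (eye)
for k,p,xy in [("LRL",(241,165),None),("SRL",(644,133),None),("SQL",(75,144),None),("OBL",(155,39),None)]:
    q=np.array(p)/2.4+[105,155]; print(k,[cast("scene",q,z)[0]*1000 for z in (.03,.044,.06)])
for k,p in [("LRL",(516,105)),("SRL",(125,267)),("SQL",(693,88)),("OBL",(704,267))]:
    q=np.array(p)/2.752+[150,140]; print(k,cast("top",q,.044)[0]*1000)
for k,p in [("bA",(594,180)),("bB",(22,158))]: print(k,cast("top",np.array(p)/2.752+[150,140],.076)[0]*1000)
E
```

```text
LRC tri [ 469.1 -118.1   57.2] err 1.0 cast [ 468.7 -117.4] rect 92 x 88 yaw 59.4 scene yaw -72.0
SRC tri [432.5  97.9  61.1] err 0.3 cast [432.3  98. ] rect 66 x 65 yaw -88.4 scene yaw -72.0
SQC tri [634.8  88.2  51.7] err 0.5 cast [634.5  88.4] rect 69 x 67 yaw -61.4 scene yaw -61.6
OBC tri [618.2 304.4  45.5] err 1.7 cast [618.6 305.7] rect 123 x 70 yaw 86.1 scene yaw 77.0
LRL tri [ 613.  -112.4    7.3] err 0.1 cast [ 611.7 -111.5] rect [ 611.6 -111.7] 88 x 87 yaw 0.8 scene yaw 27.0
SRL tri [433.4 281.    8.5] err 0.3 cast [433.1 279.9] rect [433.4 279.7] 62 x 62 yaw -88.4 scene yaw 1.0
SQL tri [ 635.6 -294.7    7.2] err 0.5 cast [ 634.  -292.8] rect [ 634.2 -292.6] 84 x 82 yaw -38.3 scene yaw 51.7
OBL tri [ 449.4 -303.7    6.1] err 0.1 cast [ 448.7 -301.6] rect [ 448.8 -301.6] 122 x 68 yaw 74.4 scene yaw 74.3
LRL [array([ 597.3, -118.6]), array([ 609.3, -111. ]), array([ 622.9, -102.3])]
SRL [array([416.3, 281.7]), array([431.8, 281.4]), array([449.6, 281.1])]
SQL [array([ 623.4, -302.9]), array([ 634.8, -291.6]), array([ 647.9, -278.8])]
OBL [array([ 433. , -311.1]), array([ 448.2, -299.7]), array([ 465.6, -286.6])]
LRL [ 610.9 -112.1]
SRL [433.8 279.5]
SQL [ 633.9 -294.1]
OBL [ 449.9 -303.3]
bA [ 530.7 -186.3]
bB [536.7 382. ]
```

```bash
cat >> h.py <<'E'
from scipy.spatial.transform import Rotation as R
def plan(x,y,z,psi):
    s=manip.state();q=s["tool_rot"];M=R.from_quat(np.r_[q[1:],q[0]]).as_matrix()
    cur=np.degrees(np.arctan2(M[1,2],M[0,2])); d=np.array([x,y,z])-s["tool_pos"]*1000
    print("t %.1f"%s["time"],"tcp",s["tool_pos"]*1000,"psi %.1f"%cur,"down",M[:,1],"w",s["gripper_width"],"F",s["contact_force"])
    t=M.T@d; print("shift tool xyz",t,"turn about y: %.1f"%(((-(psi-cur)+90)%180)-90),"j6 %.2f"%s["joint_pos"][5])
    a=np.radians(psi);print("after turn, shift:",[d[0]*np.sin(a)-d[1]*np.cos(a),-d[2],d[0]*np.cos(a)+d[1]*np.sin(a)])
E
python3 - <<'E'
from h import *
np.set_printoptions(precision=2,suppress=True)
for n,lo,hi,a,z in(("top",65,115,(191,173),.043),("scene",52,105,(371,267),.043)):
    h=cv2.cvtColor(cv2.imread(f"pics/{n}0.png"),cv2.COLOR_BGR2HSV).astype(int)
    for l in (lo,lo+10,lo+17):
        m=cv2.morphologyEx(((h[...,1]>l)&(h[...,1]<hi)&(h[...,2]>(165 if n=="top" else 140))).astype(np.uint8),cv2.MORPH_OPEN,np.ones((3,3)))
        A=comp(m>0,a);print(n,l,cast(n,cen(A),z)*1000,rect(cast(n,A,z)))
plan(449,-303,170,-15.7)
E
```

```text
top 65 [[613.98 301.98]] (array([614.5 , 301.43]), 105.95355224609375, 52.87046813964844, 78.68115234375)
top 75 [[615.21 302.06]] (array([615.4 , 302.01]), 104.46886444091797, 50.231361389160156, 76.54170227050781)
top 82 [[615.77 302.81]] (array([615.82, 302.47]), 103.36431884765625, 49.103302001953125, 76.15294647216797)
scene 52 [[616.46 303.39]] (array([615.67, 302.55]), 106.00794982910156, 43.293800354003906, 76.96614837646484)
scene 62 [[616.42 303.69]] (array([615.71, 302.56]), 105.97708129882812, 43.03802490234375, 76.53276062011719)
scene 69 [[616.39 303.89]] (array([615.71, 302.56]), 105.97708129882812, 43.03525161743164, 76.53276062011719)
t 0.1 tcp [ 194.01 -593.56  249.15] psi -71.9 down [-0.  0. -1.] w 0.9988666129873123 F [-0.23 -0.39  1.05]
shift tool xyz [-332.61   79.61 -196.84] turn about y: -56.2 j6 -0.12
after turn, shift: [np.float64(-348.71741295877564), np.float64(79.15232352782502), np.float64(166.85582514714434)]
```

Emit:
{"method": "apply_moves", "body": {
  "moves": [
    [-0.3, -33.3, 8, -19.7, 0, 0, 0],
    [-0.3, -33.3, 8, -19.7, 0, 0, 0],
    [-0.3, -33.3, 8, -19.7, 0, 0, 0],
    [-0.3, -33.3, 8, -19.7, 0, 0, 0],
    [-0.3, -33.3, 8, -19.7, 0, 0, 0],
    [-0.3, -33.3, 8, -19.7, 0, 0, 0],
    [-0.3, -33.3, 8, -19.7, 0, 0, 0],
    [-0.3, -33.3, 8, -19.7, 0, 0, 0],
    [-0.3, -33.3, 8, -19.7, 0, 0, 0],
    [-0.3, -33.3, 8, -19.7, 0, 0, 0],
    [-0.3, 0, 0, 0, 0, -7, 0],
    [-0.3, 0, 0, 0, 0, -7, 0],
    [-0.3, 0, 0, 0, 0, -7, 0],
    [-0.3, 0, 0, 0, 0, -7, 0],
    [-0.3, 0, 0, 0, 0, -7, 0],
    [-0.3, 0, 0, 0, 0, -7, 0],
    [-0.3, 0, 0, 0, 0, -7, 0],
    [-0.3, 0, 0, 0, 0, -7, 0],
    [-0.3, 0, 0, 0, 0, 0, 0]
  ]
}}

```text
time: 2.0
tool_pos: [0.4492, -0.3031, 0.1698]
tool_rot: [0.426, -0.426, 0.565, -0.564]
contact_force: [-0.5, -0.3, 0.6]
gripper_width: 0.651
```

Run:
```python
from h import *
np.set_printoptions(precision=2,suppress=True)
plan(449,-303,38,-15.7)
```

```text
t 2.0 tcp [ 449.18 -303.15  169.75] psi -15.9 down [-0.  0. -1.] w 0.6505210087201134 F [-0.53 -0.3   0.62]
shift tool xyz [ -0.03 131.75  -0.1 ] turn about y: -0.2 j6 -0.45
after turn, shift: [np.float64(-0.09394236948338426), np.float64(131.75400475396856), np.float64(-0.2133141086657289)]
```

Emit:
{"method": "apply_moves", "body": {
  "moves": [
    [-0.3, 0, 30, 0, 0, 0, 0],
    [-0.3, 0, 30, 0, 0, 0, 0],
    [-0.3, 0, 30, 0, 0, 0, 0],
    [-0.3, 0, 15, 0, 0, 0, 0],
    [-0.3, 0, 15, 0, 0, 0, 0],
    [-0.3, 0, 12, 0, 0, 0, 0],
    [-0.3, 0, 0, 0, 0, 0, 0],
    [1, 0, 0, 0, 0, 0, 0],
    [1, 0, 0, 0, 0, 0, 0],
    [1, 0, 0, 0, 0, 0, 0],
    [1, 0, 0, 0, 0, 0, 0],
    [1, 0, 0, 0, 0, 0, 0],
    [1, 0, 0, 0, 0, 0, 0],
    [1, 0, 0, 0, 0, 0, 0]
  ]
}}

```text
time: 3.4
tool_pos: [0.4505, -0.3043, 0.0399]
tool_rot: [-0.426, 0.426, -0.563, 0.565]
contact_force: [0.2, 0.0, 5.7]
gripper_width: 0.223
```

Emit:
{"method": "apply_moves", "body": {
  "moves": [
    [1, 0, -5, 0, 0, 0, 0],
    [1, 0, -12, 0, 0, 0, 0],
    [1, 0, -25, 0, 0, 0, 0],
    [1, 0, -30, 0, 0, 0, 0],
    [1, 0, -30, 0, 0, 0, 0],
    [1, 0, -30, 0, 0, 0, 0],
    [1, 0, 0, 0, 0, 0, 0]
  ]
}}

```text
time: 4.1
tool_pos: [0.4516, -0.3052, 0.1762]
tool_rot: [-0.427, 0.425, -0.561, 0.568]
contact_force: [0.2, 0.8, -0.5]
gripper_width: 0.216
```

Run:
```python
from h import *
np.set_printoptions(precision=2,suppress=True)
i=manip.grab_frame("scene");cv2.imwrite("pics/s1.png",cv2.resize(i[60:270,80:360],(784,588)))
plan(616,303,170,-13.6)
```

```text
t 4.2 tcp [ 450.55 -304.33  173.4 ] psi -15.9 down [ 0. -0. -1.] w 0.21919107982186334 F [ 0.21  0.07 -1.77]
shift tool xyz [-629.43    1.87   -7.34] turn about y: -2.3 j6 -0.45
after turn, shift: [np.float64(-629.2076716871933), np.float64(3.402847453421174), np.float64(18.00416490853391)]
```

View pics/s1.png

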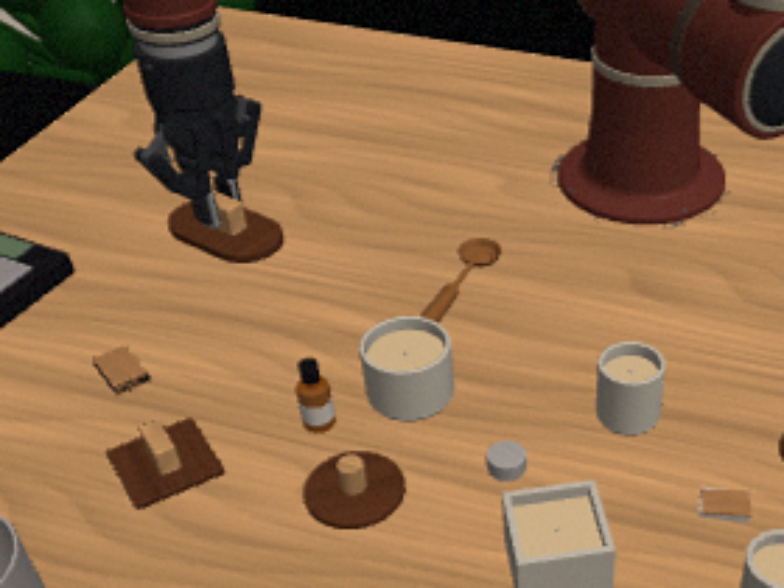

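The lid is held level at about (225,232) in the crop. Now I'll carry it to the oblong candle.

Emit:
{"method": "apply_moves", "body": {
  "moves": [
    [1, -20, 0, 0, 0, 0, 0],
    [1, -40, 0, -0.5, 0, 0, 0],
    [1, -40, 0, -0.5, 0, 0, 0],
    [1, -40, 0, -0.5, 0, 0, 0],
    [1, -40, 0, -0.5, 0, 0, 0],
    [1, -40, 0, -0.5, 0, 0, 0],
    [1, -40, 0, -0.5, 0, 0, 0],
    [1, -40, 0, -0.5, 0, 0, 0],
    [1, -40, 0, -0.5, 0, 0, 0],
    [1, -40, 0, -0.5, 0, 0, 0],
    [1, -40, 0, -0.5, 0, 0, 0],
    [1, -40, 0, -0.5, 0, 0, 0],
    [1, -40, 0, -0.5, 0, 0, 0],
    [1, -40, 0, -0.5, 0, 0, 0],
    [1, -40, 0, -0.5, 0, 0, 0],
    [1, -40, 0, -0.5, 0, 0, 0],
    [1, -9, 0, 0, 0, 0, 0],
    [1, 0, 0, 0, 0, -2.3, 0],
    [1, 0, 40, 0, 0, 0, 0],
    [1, 0, 0, 0, 0, 0, 0]
  ]
}}

```text
time: 6.15
tool_pos: [0.6101, 0.3014, 0.1225]
tool_rot: [0.433, -0.442, 0.557, -0.554]
contact_force: [-1.2, 0.3, -1.6]
gripper_width: 0.221
```

Run:
```python
from h import *
np.set_printoptions(precision=2,suppress=True)
plan(616,303,85,-13.6)
t=manip.grab_frame("top");i=manip.grab_frame("scene")
cv2.imwrite("pics/s2.png",np.hstack([cv2.resize(i[180:300,310:430],(390,390)),cv2.resize(t[110:230,130:250],(390,390))]))
```

```text
t 6.2 tcp [610.12 301.45 122.53] psi -13.6 down [-0.01 -0.   -1.  ] w 0.221324481629859 F [-1.21  0.26 -1.64]
shift tool xyz [-3.19 37.44  5.78] turn about y: -0.0 j6 0.59
after turn, shift: [np.float64(-2.8897980168148445), np.float64(37.52605323587967), np.float64(5.352956353039364)]
```

View pics/s2.png

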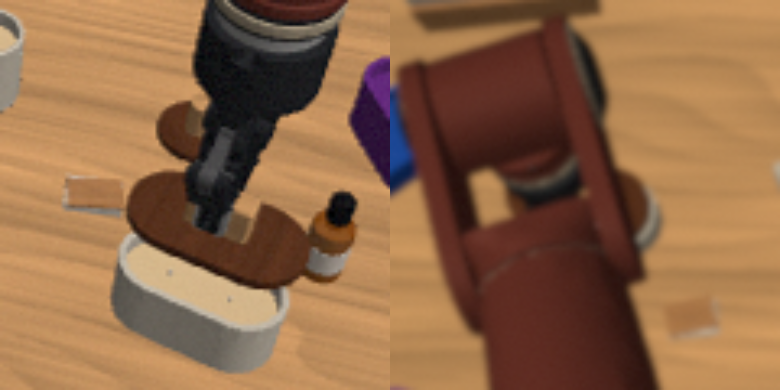

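The lid is parallel to the candle and above it. I'll correct by 6 mm and lower it.

Emit:
{"method": "apply_moves", "body": {
  "moves": [
    [1, -1.5, 5, 2.5, 0, 0, 0],
    [1, -1.5, 10, 3, 0, 0, 0],
    [1, 0, 8, 0, 0, 0, 0],
    [1, 0, 6, 0, 0, 0, 0],
    [1, 0, 0, 0, 0, 0, 0],
    [1, 0, 0, 0, 0, 0, 0],
    [1, 0, 0, 0, 0, 0, 0]
  ]
}}

```text
time: 6.95
tool_pos: [0.6209, 0.3053, 0.1018]
tool_rot: [-0.438, 0.437, -0.556, 0.556]
contact_force: [-1.0, -0.3, -0.6]
gripper_width: 0.222
```

Run:
```python
from h import *
np.set_printoptions(precision=2,suppress=True)
plan(616,303,85,-13.6)
i=manip.grab_frame("scene")
cv2.imwrite("pics/s3.png",cv2.resize(i[200:300,310:430],(720,600)))
```

```text
t 7.0 tcp [620.91 305.33 101.77] psi -13.6 down [ 0.  0. -1.] w 0.22232798974421983 F [-1.04 -0.27 -0.57]
shift tool xyz [ 3.43 16.77 -4.24] turn about y: -0.0 j6 0.59
after turn, shift: [np.float64(3.4185505027881486), np.float64(16.773311594390222), np.float64(-4.229218521356111)]
```

View pics/s3.png

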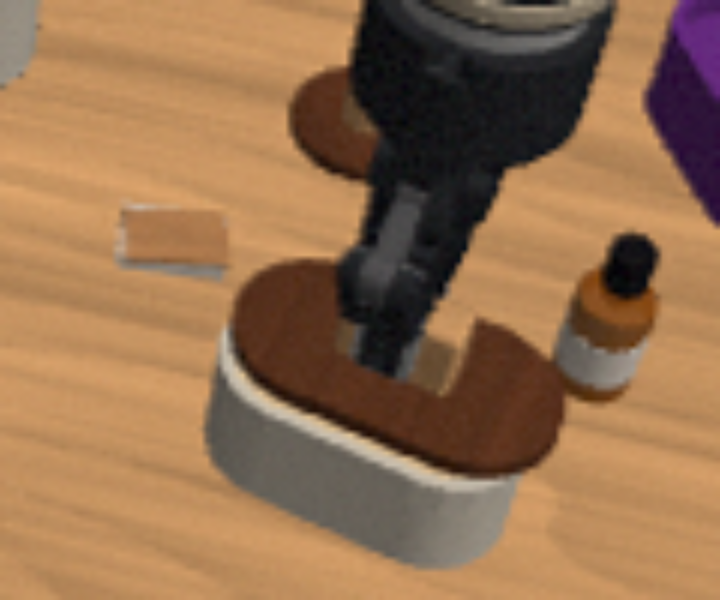

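Emit:
{"method": "apply_moves", "body": {
  "moves": [
    [1, 1.7, 3, -2, 0, 0, 0],
    [1, 1.7, 3, -2, 0, 0, 0],
    [1, 0, 3, 0, 0, 0, 0],
    [1, 0, 3, 0, 0, 0, 0],
    [1, 0, 2, 0, 0, 0, 0],
    [1, 0, 0, 0, 0, 0, 0],
    [1, 0, 0, 0, 0, 0, 0],
    [1, 0, 0, 0, 0, 0, 0],
    [1, 0, 0, 0, 0, 0, 0]
  ]
}}

```text
time: 7.9
tool_pos: [0.6162, 0.3029, 0.0875]
tool_rot: [-0.437, 0.437, -0.556, 0.556]
contact_force: [0.6, -0.7, -0.8]
gripper_width: 0.218
```

Run:
```python
from h import *
np.set_printoptions(precision=2,suppress=True)
plan(616,303,84,-13.6)
i=manip.grab_frame("scene");h=cv2.cvtColor(i,cv2.COLOR_BGR2HSV).astype(int)
B=comp((h[...,1]>145)&(h[...,2]<115)&(h[...,0]>4)&(h[...,0]<14),(362,262),5)
print("lid plate top centre cast z=.06:",cast("scene",cen(B),.06)*1000,rect(cast("scene",B,.06)))
```

```text
t 7.9 tcp [616.16 302.9   87.55] psi -13.6 down [ 0.  0. -1.] w 0.21771582544381615 F [ 0.62 -0.69 -0.84]
shift tool xyz [-0.06  3.55 -0.18] turn about y: -0.0 j6 0.59
after turn, shift: [np.float64(-0.058051871675413834), np.float64(3.5484285124083073), np.float64(-0.18081743165124908)]
lid plate top centre cast z=.06: [[619.6  306.63]] (array([618.97, 304.4 ]), 121.79023742675781, 72.51258087158203, 79.89757537841797)
```

Emit:
{"method": "apply_moves", "body": {
  "moves": [
    [1, 0, 1.5, 0, 0, 0, 0],
    [1, 0, 1.5, 0, 0, 0, 0],
    [1, 0, 0, 0, 0, 0, 0],
    [1, 0, 0, 0, 0, 0, 0],
    [1, 0, 0, 0, 0, 0, 0]
  ]
}}

```text
time: 8.45
tool_pos: [0.616, 0.3028, 0.0843]
tool_rot: [0.437, -0.437, 0.556, -0.556]
contact_force: [0.6, -0.2, -1.0]
gripper_width: 0.219
```

Emit:
{"method": "apply_moves", "body": {
  "moves": [
    [0, 0, 0, 0, 0, 0, 0],
    [0, 0, 0, 0, 0, 0, 0],
    [-0.3, 0, 0, 0, 0, 0, 0],
    [-0.3, 0, 0, 0, 0, 0, 0],
    [-0.3, 0, 0, 0, 0, 0, 0],
    [-0.3, 0, -15, 0, 0, 0, 0],
    [-0.3, 0, -30, 0, 0, 0, 0],
    [-0.3, 0, -40, 0, 0, 0, 0],
    [-0.3, 0, 0, 0, 0, 0, 0],
    [-0.3, 0, 0, 0, 0, 0, 0],
    [-0.3, 0, 0, 0, 0, 0, 0]
  ]
}}

```text
time: 9.55
tool_pos: [0.6154, 0.3026, 0.1687]
tool_rot: [0.437, -0.438, 0.556, -0.556]
contact_force: [0.1, -0.3, -1.1]
gripper_width: 0.648
```

Run:
```python
from h import *
np.set_printoptions(precision=2,suppress=True)
plan(433,280,170,-13.6)
```

```text
t 9.6 tcp [615.44 302.64 168.7 ] psi -13.6 down [-0. -0. -1.] w 0.6484518412842711 F [ 0.11 -0.26 -1.09]
shift tool xyz [  64.92   -1.06 -171.99] turn about y: -0.0 j6 0.59
after turn, shift: [np.float64(64.90536364136815), np.float64(-1.3045475852253503), np.float64(-172.0000995193833)]
```

Emit:
{"method": "apply_moves", "body": {
  "moves": [
    [-0.3, 8, 0, -21, 0, 0, 0],
    [-0.3, 13, 0, -34, 0, 0, 0],
    [-0.3, 13, 0, -34, 0, 0, 0],
    [-0.3, 13, 0, -34, 0, 0, 0],
    [-0.3, 10, 0, -28, 0, 0, 0],
    [-0.3, 8, 0, -21, 0, 0, 0],
    [-0.3, 0, 0, 0, 0, 0, 0],
    [-0.3, 0, 15, 0, 0, 0, 0],
    [-0.3, 0, 30, 0, 0, 0, 0],
    [-0.3, 0, 25, 0, 0, 0, 0],
    [-0.3, 0, 0, 0, 0, 0, 0],
    [-0.3, 0, 0, 0, 0, 0, 0],
    [-0.3, 0, 0, 0, 0, 0, 0]
  ]
}}

```text
time: 10.85
tool_pos: [0.4348, 0.2805, 0.1004]
tool_rot: [-0.438, 0.437, -0.556, 0.556]
contact_force: [-0.4, 0.5, 0.0]
gripper_width: 0.652
```

Run:
```python
from h import *
np.set_printoptions(precision=2,suppress=True)
plan(433,280,39,-13.6)
i=manip.grab_frame("scene")
cv2.imwrite("pics/s4.png",cv2.resize(i[170:300,300:460],(738,600)))
```

```text
t 10.8 tcp [434.79 280.47 100.38] psi -13.6 down [ 0.  0. -1.] w 0.652232223901805 F [-0.36  0.46  0.02]
shift tool xyz [ 0.95 61.37 -1.72] turn about y: -0.0 j6 0.67
after turn, shift: [np.float64(0.8777925090805363), np.float64(61.37550390285756), np.float64(-1.63139811702608)]
```

View pics/s4.png

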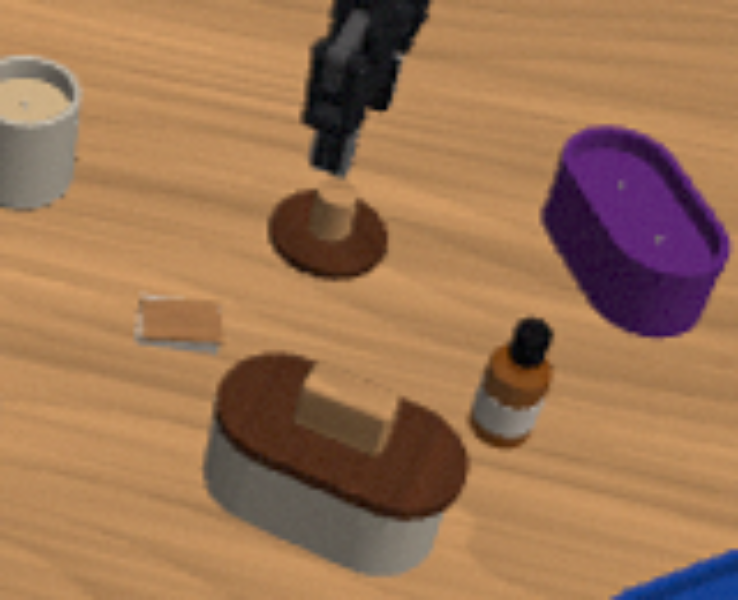

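The oblong lid sits flat on its vessel at about (340,430), and the gripper is over the small lid's knob at (337,190).

Emit:
{"method": "apply_moves", "body": {
  "moves": [
    [-0.3, 1, 15, -1.5, 0, 0, 0],
    [-0.3, 0, 20, 0, 0, 0, 0],
    [-0.3, 0, 15, 0, 0, 0, 0],
    [-0.3, 0, 11, 0, 0, 0, 0],
    [-0.3, 0, 0, 0, 0, 0, 0],
    [-0.3, 0, 0, 0, 0, 0, 0],
    [1, 0, 0, 0, 0, 0, 0],
    [1, 0, 0, 0, 0, 0, 0],
    [1, 0, 0, 0, 0, 0, 0],
    [1, 0, 0, 0, 0, 0, 0],
    [1, 0, 0, 0, 0, 0, 0],
    [1, 0, 0, 0, 0, 0, 0]
  ]
}}

```text
time: 12.1
tool_pos: [0.4328, 0.2799, 0.0395]
tool_rot: [-0.438, 0.437, -0.556, 0.556]
contact_force: [-1.1, 0.3, 7.2]
gripper_width: 0.26
```

Emit:
{"method": "apply_moves", "body": {
  "moves": [
    [1, 0, -5, 0, 0, 0, 0],
    [1, 0, -12, 0, 0, 0, 0],
    [1, 0, -25, 0, 0, 0, 0],
    [1, 0, -30, 0, 0, 0, 0],
    [1, 0, -30, 0, 0, 0, 0],
    [1, 0, -28, 0, 0, 0, 0],
    [1, 0, 0, 0, 0, 0, 0],
    [1, 0, 0, 0, 0, 0, 0],
    [1, 0, 0, 0, 0, 0, 0],
    [1, 0, 0, 0, 0, 0, 0]
  ]
}}

```text
time: 13.1
tool_pos: [0.4307, 0.279, 0.1663]
tool_rot: [0.436, -0.438, 0.556, -0.555]
contact_force: [0.7, 0.9, -0.2]
gripper_width: 0.262
```

Run:
```python
from h import *
np.set_printoptions(precision=2,suppress=True)
plan(432,98,170,-13.6)
```

```text
t 13.1 tcp [430.75 278.97 166.29] psi -13.6 down [-0. -0. -1.] w 0.26181876616330657 F [ 0.69  0.91 -0.25]
shift tool xyz [175.6   -3.45  43.79] turn about y: -0.0 j6 0.67
after turn, shift: [np.float64(175.60278036492622), np.float64(-3.7147386168268497), np.float64(43.77179051751375)]
```

Emit:
{"method": "apply_moves", "body": {
  "moves": [
    [1, 20, 0, 5, 0, 0, 0],
    [1, 35, 0, 9, 0, 0, 0],
    [1, 35, 0, 9, 0, 0, 0],
    [1, 35, 0, 9, 0, 0, 0],
    [1, 30, 0, 7, 0, 0, 0],
    [1, 20, 0, 5, 0, 0, 0],
    [1, 0, 0, 0, 0, 0, 0],
    [1, 0, 15, 0, 0, 0, 0],
    [1, 0, 20, 0, 0, 0, 0],
    [1, 0, 10, 0, 0, 0, 0],
    [1, 0, 0, 0, 0, 0, 0],
    [1, 0, 0, 0, 0, 0, 0],
    [1, 0, 0, 0, 0, 0, 0],
    [1, 0, 0, 0, 0, 0, 0],
    [1, 0, 0, 0, 0, 0, 0]
  ]
}}

```text
time: 14.6
tool_pos: [0.4339, 0.0991, 0.1241]
tool_rot: [-0.438, 0.437, -0.555, 0.556]
contact_force: [0.8, -0.4, 0.3]
gripper_width: 0.257
```

Run:
```python
from h import *
np.set_printoptions(precision=2,suppress=True)
plan(432,98,103.5,-13.6)
i=manip.grab_frame("scene")
cv2.imwrite("pics/s5.png",cv2.resize(i[130:230,240:370],(780,600)))
```

```text
t 14.6 tcp [433.92  99.13 124.06] psi -13.6 down [ 0.  0. -1.] w 0.2567883289490448 F [ 0.77 -0.43  0.28]
shift tool xyz [ 1.56 20.56 -1.63] turn about y: -0.0 j6 0.29
after turn, shift: [np.float64(1.5507677764728443), np.float64(20.561174324664904), np.float64(-1.6011487165580467)]
```

View pics/s5.png

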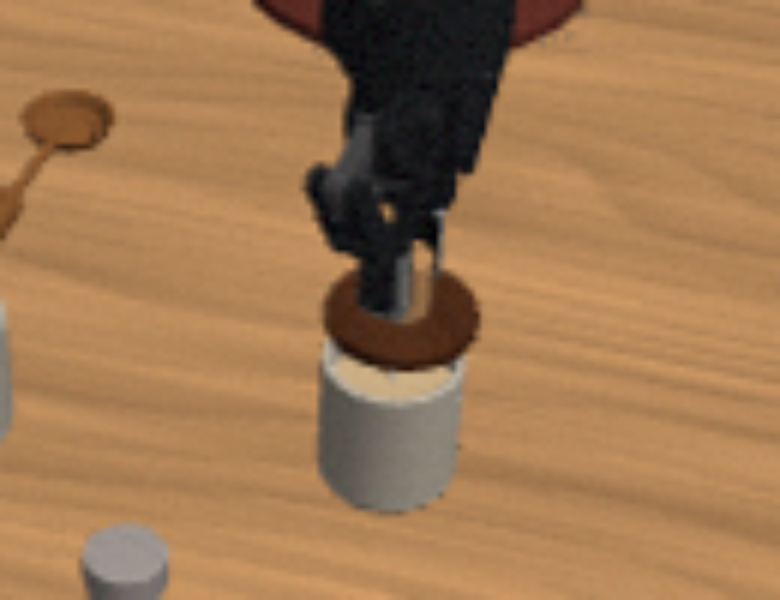

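The lid is level and just above the small candle, about a millimetre or two to one side. I'll correct that and lower it.

Emit:
{"method": "apply_moves", "body": {
  "moves": [
    [1, 1.5, 5, -1.5, 0, 0, 0],
    [1, 0, 6, 0, 0, 0, 0],
    [1, 0, 4, 0, 0, 0, 0],
    [1, 0, 2, 0, 0, 0, 0],
    [1, 0, 1.5, 0, 0, 0, 0],
    [1, 0, 1, 0, 0, 0, 0],
    [1, 0, 0.5, 0, 0, 0, 0],
    [1, 0, 0, 0, 0, 0, 0],
    [1, 0, 0, 0, 0, 0, 0],
    [1, 0, 0, 0, 0, 0, 0]
  ]
}}

```text
time: 15.65
tool_pos: [0.4318, 0.098, 0.1035]
tool_rot: [-0.437, 0.437, -0.556, 0.556]
contact_force: [-0.4, -0.3, 0.1]
gripper_width: 0.256
```

Emit:
{"method": "apply_moves", "body": {
  "moves": [
    [0, 0, 0, 0, 0, 0, 0],
    [0, 0, 0, 0, 0, 0, 0],
    [-0.3, 0, 0, 0, 0, 0, 0],
    [-0.3, 0, 0, 0, 0, 0, 0],
    [-0.3, 0, 0, 0, 0, 0, 0],
    [-0.3, 0, -15, 0, 0, 0, 0],
    [-0.3, 0, -25, 0, 0, 0, 0],
    [-0.3, 0, -30, 0, 0, 0, 0],
    [-0.3, 0, 0, 0, 0, 0, 0],
    [-0.3, 0, 0, 0, 0, 0, 0],
    [-0.3, 0, 0, 0, 0, 0, 0]
  ]
}}

```text
time: 16.75
tool_pos: [0.4309, 0.0979, 0.1721]
tool_rot: [0.437, -0.438, 0.556, -0.555]
contact_force: [-0.5, 0.5, 0.2]
gripper_width: 0.652
```

Run:
```python
from h import *
np.set_printoptions(precision=2,suppress=True)
plan(612,-112,170,-13.6)
```

```text
t 16.8 tcp [430.89  97.93 172.1 ] psi -13.6 down [-0. -0. -1.] w 0.6517110629206778 F [-0.54  0.52  0.19]
shift tool xyz [161.43   1.76 225.41] turn about y: -0.0 j6 0.29
after turn, shift: [np.float64(161.45721700989714), np.float64(2.0964242520553285), np.float64(225.39052575053012)]
```

Emit:
{"method": "apply_moves", "body": {
  "moves": [
    [-0.3, 11, 0, 16, 0, 0, 0],
    [-0.3, 25, 0, 35, 0, 0, 0],
    [-0.3, 25, 0, 35, 0, 0, 0],
    [-0.3, 25, 0, 35, 0, 0, 0],
    [-0.3, 25, 0, 35, 0, 0, 0],
    [-0.3, 25, 0, 35, 0, 0, 0],
    [-0.3, 15, 0, 20, 0, 0, 0],
    [-0.3, 10, 0, 14, 0, 0, 0],
    [-0.3, 0, 0, 0, 0, 0, 0],
    [-0.3, 0, 20, 0, 0, 0, 0],
    [-0.3, 0, 30, 0, 0, 0, 0],
    [-0.3, 0, 25, 0, 0, 0, 0],
    [-0.3, 0, 0, 0, 0, 0, 0],
    [-0.3, 0, 0, 0, 0, 0, 0],
    [-0.3, 0, 0, 0, 0, 0, 0]
  ]
}}

```text
time: 18.25
tool_pos: [0.6132, -0.1114, 0.1]
tool_rot: [-0.438, 0.437, -0.555, 0.556]
contact_force: [0.2, -0.4, -0.1]
gripper_width: 0.649
```

Run:
```python
from h import *
np.set_printoptions(precision=2,suppress=True)
plan(612,-112,40.5,-13.6)
```

```text
t 18.2 tcp [ 613.22 -111.36   99.98] psi -13.6 down [ 0. -0. -1.] w 0.6485637263032997 F [ 0.16 -0.42 -0.05]
shift tool xyz [ 0.9  59.47 -1.17] turn about y: 0.0 j6 -0.06
after turn, shift: [np.float64(0.9090490014753032), np.float64(59.47553844782303), np.float64(-1.0329122675135252)]
```

Emit:
{"method": "apply_moves", "body": {
  "moves": [
    [-0.3, 1, 15, -1, 0, 0, 0],
    [-0.3, 0, 20, 0, 0, 0, 0],
    [-0.3, 0, 15, 0, 0, 0, 0],
    [-0.3, 0, 9.5, 0, 0, 0, 0],
    [-0.3, 0, 0, 0, 0, 0, 0],
    [-0.3, 0, 0, 0, 0, 0, 0],
    [1, 0, 0, 0, 0, 0, 0],
    [1, 0, 0, 0, 0, 0, 0],
    [1, 0, 0, 0, 0, 0, 0],
    [1, 0, 0, 0, 0, 0, 0],
    [1, 0, 0, 0, 0, 0, 0],
    [1, 0, 0, 0, 0, 0, 0]
  ]
}}

```text
time: 19.45
tool_pos: [0.6122, -0.1125, 0.0401]
tool_rot: [-0.438, 0.437, -0.555, 0.556]
contact_force: [-0.2, -0.1, 5.9]
gripper_width: 0.258
```

Emit:
{"method": "apply_moves", "body": {
  "moves": [
    [1, 0, -5, 0, 0, 0, 0],
    [1, 0, -12, 0, 0, 0, 0],
    [1, 0, -25, 0, 0, 0, 0],
    [1, 0, -30, 0, 0, 0, 0],
    [1, 0, -30, 0, 0, 0, 0],
    [1, 0, -28, 0, 0, 0, 0],
    [1, 0, 0, 0, 0, 0, 0],
    [1, 0, 0, 0, 0, 0, 0],
    [1, 0, 0, 0, 0, 0, 0],
    [1, 0, 0, 0, 0, 0, 0]
  ]
}}

```text
time: 20.45
tool_pos: [0.61, -0.1118, 0.1665]
tool_rot: [0.436, -0.438, 0.557, -0.555]
contact_force: [0.2, 0.1, -1.3]
gripper_width: 0.258
```

Run:
```python
from h import *
np.set_printoptions(precision=2,suppress=True)
plan(469,-118,170,-13.6)
```

```text
t 20.4 tcp [ 610.01 -111.84  166.48] psi -13.6 down [-0.  0. -1.] w 0.2584207779821469 F [ 0.24  0.07 -1.33]
shift tool xyz [  39.17   -3.01 -135.62] turn about y: -0.0 j6 -0.06
after turn, shift: [np.float64(39.149454436760955), np.float64(-3.51809830319516), np.float64(-135.61023499547485)]
```

Emit:
{"method": "apply_moves", "body": {
  "moves": [
    [1, 5, 0, -18, 0, 0, 0],
    [1, 9, 0, -30, 0, 0, 0],
    [1, 9, 0, -32, 0, 0, 0],
    [1, 9, 0, -32, 0, 0, 0],
    [1, 6, 0, -22, 0, 0, 0],
    [1, 0, 0, 0, 0, 0, 0],
    [1, 0, 0, 0, 0, 0, 0],
    [1, 0, 15, 0, 0, 0, 0],
    [1, 0, 20, 0, 0, 0, 0],
    [1, 0, 10, 0, 0, 0, 0],
    [1, 0, 0, 0, 0, 0, 0],
    [1, 0, 0, 0, 0, 0, 0],
    [1, 0, 0, 0, 0, 0, 0],
    [1, 0, 0, 0, 0, 0, 0]
  ]
}}

```text
time: 21.85
tool_pos: [0.4727, -0.1179, 0.1248]
tool_rot: [-0.438, 0.437, -0.555, 0.556]
contact_force: [-0.8, -0.7, -0.4]
gripper_width: 0.262
```

Run:
```python
from h import *
np.set_printoptions(precision=2,suppress=True)
plan(469,-118,100,-13.6)
i=manip.grab_frame("scene")
cv2.imwrite("pics/s6.png",cv2.resize(i[130:270,170:350],(771,600)))
```

```text
t 21.9 tcp [ 472.75 -117.87  124.81] psi -13.6 down [ 0. -0. -1.] w 0.26182747311421384 F [-0.78 -0.73 -0.44]
shift tool xyz [ 1.   24.8  -3.65] turn about y: -0.0 j6 -0.16
after turn, shift: [np.float64(1.00411724727588), np.float64(24.80716079885839), np.float64(-3.6104727828605965)]
```

View pics/s6.png

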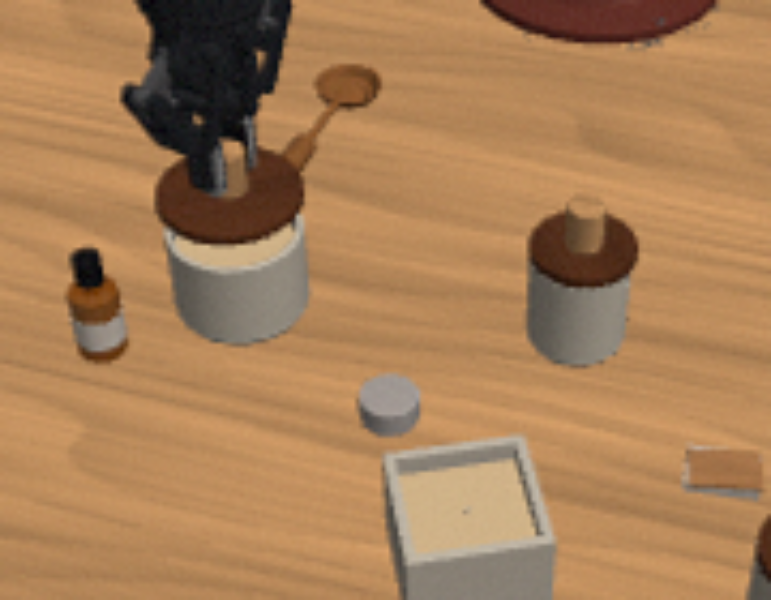

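The small lid is seated at about (583,250), and the large lid hangs over its candle at (230,195). I'll lower it with a 3.5 mm correction.

Emit:
{"method": "apply_moves", "body": {
  "moves": [
    [1, 0.5, 6, -2, 0, 0, 0],
    [1, 0.5, 6, -1.5, 0, 0, 0],
    [1, 0, 5, 0, 0, 0, 0],
    [1, 0, 3, 0, 0, 0, 0],
    [1, 0, 2, 0, 0, 0, 0],
    [1, 0, 1.5, 0, 0, 0, 0],
    [1, 0, 1, 0, 0, 0, 0],
    [1, 0, 0, 0, 0, 0, 0],
    [1, 0, 0, 0, 0, 0, 0],
    [1, 0, 0, 0, 0, 0, 0]
  ]
}}

```text
time: 22.9
tool_pos: [0.4688, -0.1179, 0.1001]
tool_rot: [-0.437, 0.437, -0.555, 0.556]
contact_force: [-2.0, 0.8, 4.8]
gripper_width: 0.259
```

Emit:
{"method": "apply_moves", "body": {
  "moves": [
    [0, 0, 0, 0, 0, 0, 0],
    [0, 0, 0, 0, 0, 0, 0],
    [-0.3, 0, 0, 0, 0, 0, 0],
    [-0.3, 0, 0, 0, 0, 0, 0],
    [-0.3, 0, 0, 0, 0, 0, 0],
    [-0.3, 0, -15, 0, 0, 0, 0],
    [-0.3, 0, -25, 0, 0, 0, 0],
    [-0.3, 0, -30, 0, 0, 0, 0],
    [-0.3, 0, 0, 0, 0, 0, 0],
    [-0.3, 0, 0, 0, 0, 0, 0],
    [-0.3, 0, 0, 0, 0, 0, 0]
  ]
}}

```text
time: 24.0
tool_pos: [0.4677, -0.1175, 0.168]
tool_rot: [0.437, -0.438, 0.556, -0.555]
contact_force: [-0.1, -0.1, 0.9]
gripper_width: 0.648
```

Run:
```python
from h import *
np.set_printoptions(precision=2,suppress=True)
plan(635,-293.5,170,-38.3)
```

```text
t 24.0 tcp [ 467.72 -117.45  168.05] psi -13.6 down [-0.  0. -1.] w 0.6482683177411607 F [-0.12 -0.1   0.91]
shift tool xyz [131.75  -2.41 203.99] turn about y: 24.7 j6 -0.16
after turn, shift: [np.float64(34.48261278434208), np.float64(-1.95275028111962), np.float64(240.3855063654522)]
```

Emit:
{"method": "apply_moves", "body": {
  "moves": [
    [-0.3, 11, 0, 17, 0, 0, 0],
    [-0.3, 23, 0, 36, 0, 0, 0],
    [-0.3, 23, 0, 36, 0, 0, 0],
    [-0.3, 23, 0, 36, 0, 0, 0],
    [-0.3, 23, 0, 36, 0, 0, 0],
    [-0.3, 17, 0, 26, 0, 0, 0],
    [-0.3, 11, 0, 17, 0, 0, 0],
    [-0.3, 0, 0, 0, 0, 8.2, 0],
    [-0.3, 0, 20, 0, 0, 8.2, 0],
    [-0.3, 0, 30, 0, 0, 8.3, 0],
    [-0.3, 0, 20, 0, 0, 0, 0],
    [-0.3, 0, 0, 0, 0, 0, 0],
    [-0.3, 0, 0, 0, 0, 0, 0],
    [-0.3, 0, 0, 0, 0, 0, 0]
  ]
}}

```text
time: 25.4
tool_pos: [0.6366, -0.2935, 0.1006]
tool_rot: [-0.309, 0.308, -0.636, 0.637]
contact_force: [0.7, -0.6, 0.4]
gripper_width: 0.649
```

Run:
```python
from h import *
np.set_printoptions(precision=2,suppress=True)
plan(635,-293.5,40.5,-38.3)
i=manip.grab_frame("scene")
cv2.imwrite("pics/s7.png",cv2.resize(i[150:260,90:230],(763,600)))
```

```text
t 25.4 tcp [ 636.56 -293.46  100.61] psi -38.3 down [ 0. -0. -1.] w 0.6489172489491183 F [ 0.69 -0.63  0.36]
shift tool xyz [ 1.01 60.1  -1.32] turn about y: 0.0 j6 0.13
after turn, shift: [np.float64(0.998269300273788), np.float64(60.10746201862101), np.float64(-1.2020545248038765)]
```

View pics/s7.png

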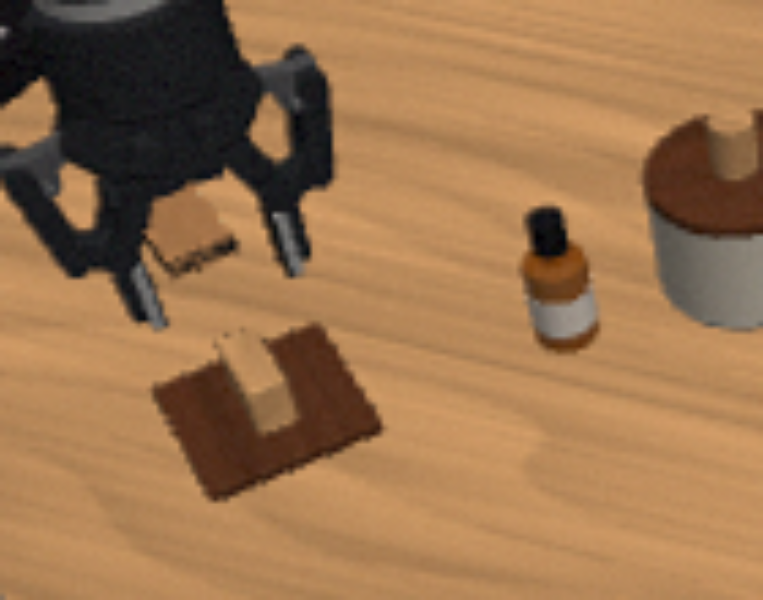

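The large lid is seated, and the jaws straddle the square lid's grip, which is at about (258,380), and line up with it.

Emit:
{"method": "apply_moves", "body": {
  "moves": [
    [-0.3, 1, 15, -1, 0, 0, 0],
    [-0.3, 0, 20, 0, 0, 0, 0],
    [-0.3, 0, 15, 0, 0, 0, 0],
    [-0.3, 0, 10, 0, 0, 0, 0],
    [-0.3, 0, 0, 0, 0, 0, 0],
    [-0.3, 0, 0, 0, 0, 0, 0],
    [1, 0, 0, 0, 0, 0, 0],
    [1, 0, 0, 0, 0, 0, 0],
    [1, 0, 0, 0, 0, 0, 0],
    [1, 0, 0, 0, 0, 0, 0],
    [1, 0, 0, 0, 0, 0, 0],
    [1, 0, 0, 0, 0, 0, 0]
  ]
}}

```text
time: 26.65
tool_pos: [0.6352, -0.2937, 0.0406]
tool_rot: [-0.309, 0.308, -0.636, 0.637]
contact_force: [0.1, -0.5, 4.1]
gripper_width: 0.224
```

Emit:
{"method": "apply_moves", "body": {
  "moves": [
    [1, 0, -5, 0, 0, 0, 0],
    [1, 0, -12, 0, 0, 0, 0],
    [1, 0, -25, 0, 0, 0, 0],
    [1, 0, -30, 0, 0, 0, 0],
    [1, 0, -30, 0, 0, 0, 0],
    [1, 0, -28, 0, 0, 0, 0],
    [1, 0, 0, 0, 0, 0, 0],
    [1, 0, 0, 0, 0, 0, 0],
    [1, 0, 0, 0, 0, 0, 0],
    [1, 0, 0, 0, 0, 0, 0]
  ]
}}

```text
time: 27.65
tool_pos: [0.6333, -0.2925, 0.1666]
tool_rot: [0.307, -0.309, 0.638, -0.635]
contact_force: [-0.3, -0.1, -0.8]
gripper_width: 0.22
```

Run:
```python
from h import *
np.set_printoptions(precision=2,suppress=True)
plan(635,88,170,-61.5)
```

```text
t 27.6 tcp [ 633.34 -292.55  166.63] psi -38.3 down [-0.  0. -1.] w 0.2202695566241768 F [-0.29 -0.1  -0.81]
shift tool xyz [-299.65   -2.56 -234.6 ] turn about y: 23.2 j6 0.13
after turn, shift: [np.float64(-183.0437310233102), np.float64(-3.374744254573841), np.float64(-333.63848038437044)]
```

Emit:
{"method": "apply_moves", "body": {
  "moves": [
    [1, -15, 0, -12, 0, 0, 0],
    [1, -32, 0, -25, 0, 0, 0],
    [1, -32, 0, -25, 0, 0, 0],
    [1, -32, 0, -25, 0, 0, 0],
    [1, -32, 0, -25, 0, 0, 0],
    [1, -32, 0, -25, 0, 0, 0],
    [1, -32, 0, -25, 0, 0, 0],
    [1, -32, 0, -25, 0, 0, 0],
    [1, -30, 0, -23, 0, 0, 0],
    [1, -20, 0, -15.6, 0, 0, 0],
    [1, -10.6, 0, -9, 0, 0, 0],
    [1, 0, 0, 0, 0, 7.7, 0],
    [1, 0, 15, 0, 0, 7.7, 0],
    [1, 0, 25, 0, 0, 7.8, 0],
    [1, 0, 10, 0, 0, 0, 0],
    [1, 0, 0, 0, 0, 0, 0],
    [1, 0, 0, 0, 0, 0, 0],
    [1, 0, 0, 0, 0, 0, 0],
    [1, 0, 0, 0, 0, 0, 0]
  ]
}}

```text
time: 29.55
tool_pos: [0.6369, 0.0872, 0.1208]
tool_rot: [-0.175, 0.173, -0.685, 0.685]
contact_force: [0.5, 0.5, -1.0]
gripper_width: 0.22
```

Run:
```python
from h import *
np.set_printoptions(precision=2,suppress=True)
plan(635,88,94.5,-61.5)
i=manip.grab_frame("scene")
cv2.imwrite("pics/s8.png",cv2.resize(i[180:290,220:350],(709,600)))
```

```text
t 29.6 tcp [636.94  87.24 120.8 ] psi -61.5 down [ 0.  0. -1.] w 0.21953187223677997 F [ 0.49  0.45 -1.04]
shift tool xyz [ 1.39 26.29 -1.62] turn about y: 0.0 j6 1.09
after turn, shift: [np.float64(1.3392783335006582), np.float64(26.296131096784336), np.float64(-1.593394377501629)]
```

View pics/s8.png

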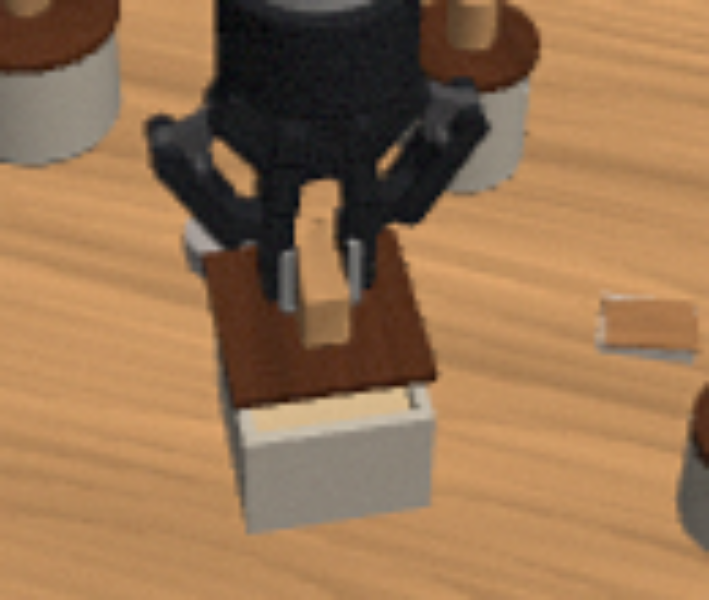

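The square lid is parallel to its vessel and centred over it. I'll lower it.

Emit:
{"method": "apply_moves", "body": {
  "moves": [
    [1, 0.7, 6, -0.8, 0, 0, 0],
    [1, 0.7, 6, -0.8, 0, 0, 0],
    [1, 0, 5, 0, 0, 0, 0],
    [1, 0, 4, 0, 0, 0, 0],
    [1, 0, 2, 0, 0, 0, 0],
    [1, 0, 1.5, 0, 0, 0, 0],
    [1, 0, 1.3, 0, 0, 0, 0],
    [1, 0, 0, 0, 0, 0, 0],
    [1, 0, 0, 0, 0, 0, 0],
    [1, 0, 0, 0, 0, 0, 0]
  ]
}}

```text
time: 30.6
tool_pos: [0.6345, 0.0881, 0.0945]
tool_rot: [-0.174, 0.174, -0.685, 0.685]
contact_force: [-2.9, -0.5, 5.3]
gripper_width: 0.221
```

Light contact at the expected seated height. I'll release, rise, and retract back towards the start pose to clear the top view.

Emit:
{"method": "apply_moves", "body": {
  "moves": [
    [0, 0, 0, 0, 0, 0, 0],
    [0, 0, 0, 0, 0, 0, 0],
    [-0.3, 0, 0, 0, 0, 0, 0],
    [-0.3, 0, 0, 0, 0, 0, 0],
    [-0.3, 0, 0, 0, 0, 0, 0],
    [-0.3, 0, -15, 0, 0, 0, 0],
    [-0.3, 0, -30, 0, 0, 0, 0],
    [-0.3, 0, -40, 0, 0, 0, 0],
    [-0.3, 0, -40, 0, 0, 0, 0],
    [-0.3, 0, -30, 0, 0, 0, 0],
    [-0.3, 0, 0, 0, 0, 0, 0]
  ]
}}

```text
time: 31.7
tool_pos: [0.6371, 0.0881, 0.2572]
tool_rot: [-0.178, 0.17, -0.684, 0.686]
contact_force: [0.7, 1.2, 0.9]
gripper_width: 0.65
```

Run:
```python
from h import *
np.set_printoptions(precision=2,suppress=True)
plan(250,-560,250,-61.5)
```

```text
t 31.7 tcp [637.07  88.15 257.22] psi -61.5 down [ 0.01  0.   -1.  ] w 0.6503092866770778 F [0.68 1.2  0.87]
shift tool xyz [649.48   2.04 384.89] turn about y: -0.0 j6 1.10
after turn, shift: [np.float64(649.4352092780821), np.float64(7.218184899301548), np.float64(384.90855114409874)]
```

Emit:
{"method": "apply_moves", "body": {
  "moves": [
    [-0.3, 32, 0, 19, 0, 0, 0],
    [-0.3, 32, 0, 19, 0, 0, 0],
    [-0.3, 32, 0, 19, 0, 0, 0],
    [-0.3, 32, 0, 19, 0, 0, 0],
    [-0.3, 32, 0, 19, 0, 0, 0],
    [-0.3, 32, 0, 19, 0, 0, 0],
    [-0.3, 32, 0, 19, 0, 0, 0],
    [-0.3, 32, 0, 19, 0, 0, 0],
    [-0.3, 32, 0, 19, 0, 0, 0],
    [-0.3, 32, 0, 19, 0, 0, 0],
    [-0.3, 32, 0, 19, 0, 0, 0],
    [-0.3, 32, 0, 19, 0, 0, 0],
    [-0.3, 32, 0, 19, 0, 0, 0],
    [-0.3, 32, 0, 19, 0, 0, 0],
    [-0.3, 32, 0, 19, 0, 0, 0],
    [-0.3, 32, 0, 19, 0, 0, 0],
    [-0.3, 32, 0, 19, 0, 0, 0],
    [-0.3, 32, 0, 19, 0, 0, 0],
    [-0.3, 32, 0, 19, 0, 0, 0],
    [-0.3, 32, 0, 19, 0, 0, 0]
  ]
}}

```text
time: 33.7
tool_pos: [0.2518, -0.5522, 0.2484]
tool_rot: [0.174, -0.174, 0.686, -0.685]
contact_force: [0.6, -0.1, -0.2]
gripper_width: 0.651
```

Emit:
{"method": "apply_moves", "body": {
  "moves": [
    [-0.3, 0, 0, 0, 0, 0, 0],
    [-0.3, 0, 0, 0, 0, 0, 0],
    [-0.3, 0, 0, 0, 0, 0, 0],
    [-0.3, 0, 0, 0, 0, 0, 0],
    [-0.3, 0, 0, 0, 0, 0, 0]
  ]
}}

```text
time: 34.2
tool_pos: [0.2536, -0.5505, 0.2487]
tool_rot: [-0.174, 0.174, -0.685, 0.685]
contact_force: [-0.8, -0.5, -0.2]
gripper_width: 0.65
```

Run:
```python
from h import *
np.set_printoptions(precision=1,suppress=True)
T=manip.grab_frame("top");S=manip.grab_frame("scene")
cv2.imwrite("pics/c9.png",np.vstack([cv2.resize(T[140:265,150:440],(690,297)),cv2.resize(S[155:280,105:395],(690,297))]))
t,s=[cv2.cvtColor(i,cv2.COLOR_BGR2HSV).astype(int) for i in (T,S)]
d=lambda h,v:(h[...,1]>145)&(h[...,2]<v)
for k,(x,y,z) in dict(LR=(469,-118,.074),SR=(432,98,.078),SQ=(635,88,.068),OB=(616,303,.058)).items():
    px=[]
    for n in("top","scene"):
        c=manip.calibration(n);p=np.linalg.inv(c["T"])@[x/1e3,y/1e3,z,1];p=c["mtx"]@p[:3];px.append(tuple((p[:2]/p[2]).round().astype(int)))
    A=comp(d(t,120),px[0],14);B=comp(d(s,115),px[1],14);X,e=tri(cen(A),cen(B))
    print(k,"tri",X*1000,"err %.1f"%e,"want",(x,y,z*1000),"top cast",cast("top",cen(A),z)[0]*1000,"yaw",rect(cast("top",A,z))[1:],rect(cast("scene",B,z))[3])
print(manip.state()["time"])
```

```text
LR tri [ 468.2 -117.6   68.9] err 1.4 want (469, -118, 74.0) top cast [ 467.9 -117.6] yaw (87.39376831054688, 84.45957946777344, 0.7365217804908752) 33.49362564086914
SR tri [431.2  99.1  72.5] err 0.3 want (432, 98, 78.0) top cast [430.9  98.8] yaw (64.72924041748047, 62.09893035888672, 1.6514551639556885) 17.942623138427734
SQ tri [636.3  87.8  62.9] err 0.6 want (635, 88, 68.0) top cast [635.2  87.5] yaw (81.35237884521484, 81.0795669555664, -62.38959312438965) 28.499792098999023
OB tri [616.7 305.6  53.2] err 0.9 want (616, 303, 58.0) top cast [615.7 304.3] yaw (119.57962799072266, 64.50843811035156, 77.37154388427734) 76.66323852539062
34.3
```

View pics/c9.png

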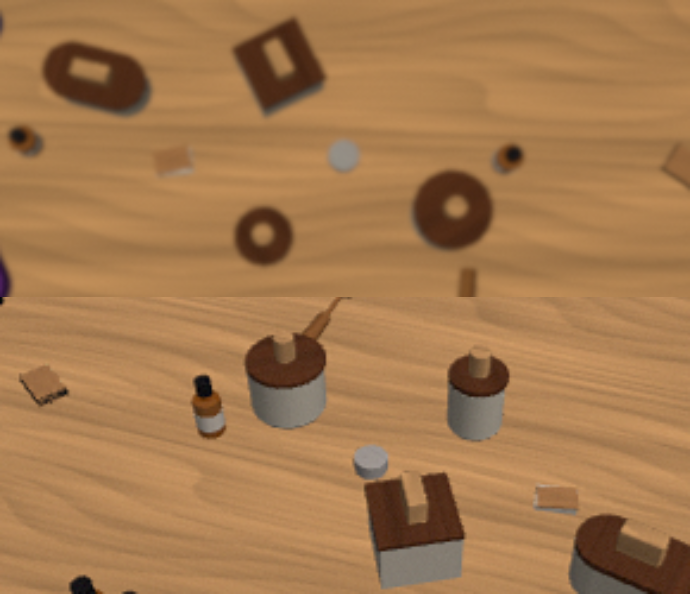

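All four lids sit centred on their candles. The measured plate heights are 5 mm low on every lid. The same measurement read 6–8 mm low when the lids lay on the table, so this is a measuring offset and the lids are seated.

```bash
python3 -c "
from plant import manip
print(manip.job_done())"
```

```text
the job is handed in; nothing more can be done
None
```

All four lids are on their matching candles and released, the arm is clear of everything, and the job was handed in at about 34 s.

- **Position:** in the last two-view check, each lid's centre was within about 3 mm of its candle's measured centre.
- **Alignment:** the square and oblong lids are turned to within about 1° of their candles.
- **Bystanders:** the pictures show the candles and both oil bottles upright and, by eye, where they began. I did not re-measure the bottles' positions.
- **Disagreement:** the measured plate-top heights came out 5–6 mm below nominal on all four lids. They had also read 6–8 mm low when the lids lay on the table. I take this as a measuring bias, because the gripper stood at the expected seated height at each release. It felt light contact (about 5 N) there for the large and square lids, and none for the small round and oblong lids, which were let go within a millimetre or two of seated.

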